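Weigh the casting that stands behind two bottles

ROBOT

A 6-joint arm with a two-finger parallel gripper is mounted at the origin on a cart in front of the work surface, level with it; the furniture and walls round the work are solid. World frame = base frame: x ahead of the robot, y to its left, z up, the work surface at z = 0. Lengths are in mm, angles in rad, forces in N, time in s.
With the tool pointing down it reaches from about 400 to 925 mm from the base axis. Payload 12.5 kg.
Tool frame: the origin (TCP) lies midway between the tips of the shut fingers; the grasp point (between the pads) lies 19 mm behind it; z points along the fingers, y is the line along which they close (so a half turn about z gives the same grasp; the last joint's range is limited). The gripper opens to 95 mm and grips with 3 to 60 N. Pads are 20 mm wide; open, the fingers measure 119 mm over their backs; the gripper's body (75 mm by 180 mm) begins 59 mm behind the grasp point.
Start: joints at [-1.327, 0.491, 1.559, -0, 1.092, -0.106], TCP at [214.217, -587.161, 214.661] pointing down, gripper open.
Joint ranges: [-3.1, 3.1], [-0.84, 2.19], [0.05, 2.79], [-1.13, 4.28], [0.06, 2.93], [-2.69, 2.69]. Speed limits (rad/s): [2.22, 2.22, 2.79, 3.14, 3.14, 3.14].

INTERFACE

Orientations are given as [roll, pitch, yaw] about the fixed x, y, z axes, in that order (R = Rz(yaw) Ry(pitch) Rx(roll)).
In Python, from cell import env gives the robot as it stands.
- The arm moves only by the tool arm_command, never from a script. Its argument "targets" is a list of rows, each a list of 5 numbers: the shift along the tool's x, y, z in mm, then the turn about the tool's z in degrees, then the opening, from 0 (shut) to 1 (fully open). In form: [[tx, ty, tz, roll, fingers], ...]. A call has 1 to 5 rows; each row is the pose to reach, as a shift and turn from the pose commanded when the call began, along the tool's axes at that moment; what a row does not reach only later rows make up. A row lasts 1/10 s, in which the tool goes at most 50 mm and 8.59 degrees, less where a joint would pass 70% of its speed; a pose out of reach is approached as far as the arm can. A call with a gripper value outside its range is refused whole. The fingers move at their own pace and stop on an object; the grip force is fixed at half the most. Time passes only in rows, so rows that repeat a pose let the fingers close. It gives the time, the measured TCP pose, the force, the opening and the grip force at its end, in the units of the state.
- env.state(): the state, without advancing time (a new reading comes with each control period).
- env.read_camera(name): name is "scene" or "top"; returns a dict with "frame" (400x640x3 uint8, red, green, blue), "vertical_fov" (degrees; the focal length in pixels is half the picture's height over the tangent of half this angle, whatever the lens; pixels are square), "cx", "cy" (the principal point, pixels), "k1" (the pictures are not rectified: a ray, as slopes to the right and down, at radius r is drawn at 1 + k1 r^2 times it, then the intrinsics apply), "world_from_camera" (4x4, takes a point from camera to world coordinates). Camera axes: x right, y down, z forward; pixel columns grow to the right and rows downward; lengths in mm; the calibration is good to about 2 mm. A picture is of the moment at which its call begins. There is no depth.
- env.job_done(): hands the job in; it is judged then, once.
The state is a dict: "t": time; "joints": joint angles; "qvel": joint speeds; "tau": joint torques, N m; "eef_pos": TCP position; "tcp_rot": TCP orientation; "ft_force": force on the tool from outside, world axes, zero at the start; "moment": the same for the moment, N m; "opening": opening from 0.0 (shut) to 1.0 (fully open); "grip_force": force on a finger pad.
Only numpy, scipy, OpenCV 4.12 (cv2) and the standard library are available. Lean on these libraries where they do the work, as an engineer would, in place of code of your own. Each camera call takes 0.05 s, during which the arm holds its last target. There are 200 camera calls.

TASK

The red casting on the drip tray has to be weighed, but two bottles stand in front of it. First stand both bottles on the black rubber mat, then set the casting upright on the pan of the scale and leave it there, and only then put each bottle back upright on the very spot of the tray where it stood before. Do not disturb the syringe, the tape roll or the cup of pink resin.

Things in the scene. Friction and masses are not known exactly. Their poses are not given: they have to be found in the camera images.
- round_bottle: white round bottle with a black screw cap, 58 mm in diameter, 140 mm high, about 0.25 kg. Origin: centre of its underside, z up. The body is straight-sided up to about 100 mm; cap 30 mm wide, from 122 mm to the top. It starts on one of the two front marks of the tray (which one varies), the square bottle on the other.
- square_bottle: off-white bottle of square section with rounded corners and a blue screw cap, 60 x 60 mm, 150 mm high, about 0.33 kg. Origin: centre of its underside, z up; x and y are square to its flat sides. Straight-sided up to about 105 mm; cap 30 mm wide, from 132 mm to the top. It starts on the other front mark, its sides square to the tray within about 0.1 rad.
- cast_part: red cast knob, 44 mm high, about 0.05 kg: a foot 55 mm across that tapers up to 20 mm height, a stem 24 mm thick, and a round head 27 mm in diameter from 30 to 44 mm height. Take it by the head from above, with the fingertips no lower than about 22 mm above its underside. Origin: centre of its underside, z up. It starts on the small mark at the back of the tray.
- drip_tray: fixed pale metal tray, 160 mm (its x, away from the robot) by 200 mm (y), floor 3 mm, rim 9 mm high. Origin: centre of its underside. Dark round marks on the floor: two of 76 mm at the front, at (-25, +52) and (-25, -52) mm, one of 60 mm at (+15, 0) mm under the casting. To its left a fixed red clamp lever, 70 to 100 mm above the bench, ends at world (0.48, 0.07) m: keep clear.
- side_mat: fixed black ribbed rubber mat, 190 mm (its x) by 130 mm (its y), 4 mm thick. Origin: centre of its underside. The two bottles fit one behind the other, e.g. at x = -48 and +48 mm. Mat and scale change places from start to start. Behind them a canister's fixed red tap sticks out, 105 mm high, its tip at world (0.585, -0.23) m: keep clear.
- bench_scale: fixed digital bench scale, 180 mm (its x) by 150 mm (its y), 30 mm high, display at the -x end. Origin: centre of its underside. Its light flat pan is 118 x 128 mm, centred at (+24, 0) mm, top at 30 mm.
- syringe: plastic syringe with a blue plunger lying flat behind the tray, 36 x 128 x 24 mm; leave it alone. Origin: centre of its underside.
- masking_tape: roll of beige tape lying flat, 104 mm across, 25 mm high, at the right; leave it alone. Origin: centre of its underside.
- cup_pink: clear cup with pink resin, 66 mm across, 80 mm high, behind at the right; leave it alone. Origin: centre of its underside.
Things that resemble listed ones, but are neither listed nor needed, are in the scene too. There is more than one size of the cast_part; the job needs the smaller.

How it is judged:
By the outcome, as a careful person would: the job done as asked, in the order asked, and still so for the second after the job is handed in, with the robot touching nothing.
It also fails if it takes over 112 s, if anything falls off the work surface, if the arm or the gripper's body presses on something with over 40 N, if the wrist force passes 120 N, or if a joint passes its speed limit or range.

## Working session

There is one attempt and no reset: what is moved stays moved. The work goes in short steps, Python scripts to look and compute and a tool call to move; the robot and the scene stay as the last step left them, time stands still between calls to the robot, and variables do not carry over. Pictures are saved under pics/ and viewed, at most 14 in all, crops included, and the job is handed in when it is done.

Besides the shell and the picture viewer there is one more tool, called after "Request:" as a command line: name --pt "numbers of a row" for each row, then --argument value for the rest. arm_command: Moves the arm, as the interface text tells. Its arguments: {"type":"object","properties":{"targets":{"type":"array","items":{"type":"array","items":{"type":"number"}}}},"required":["targets"]}

```bash
mkdir -p pics
cat > h.py <<'E'
import numpy as np, cv2
from cell import env
def shot(n,f,crop=None,s=1):
    c=env.read_camera(n); im=c["frame"][:,:,::-1]
    np.save(f'pics/{f}.npy',im)
    if crop: x0,y0,x1,y1=crop; im=im[y0:y1,x0:x1]
    if s!=1: im=cv2.resize(im,None,fx=s,fy=s,interpolation=cv2.INTER_CUBIC)
    cv2.imwrite(f'pics/{f}.png',im); return c
def K(c):
    h=c["frame"].shape[0]; f=h/2/np.tan(np.radians(c["vertical_fov"])/2)
    return np.array([[f,0,c["cx"]],[0,f,c["cy"]],[0,0,1.]]),np.array([c["k1"],0,0,0,0.])
def p2w(c,pts,z):
    k,d=K(c); T=np.array(c["world_from_camera"])
    u=cv2.undistortPoints(np.array(pts,float).reshape(-1,1,2),k,d).reshape(-1,2)
    r=np.c_[u,np.ones(len(u))]@T[:3,:3].T; o=T[:3,3]
    return o+r*((np.broadcast_to(z,len(u))-o[2])/r[:,2])[:,None]
def w2p(c,P):
    k,d=K(c); T=np.linalg.inv(np.array(c["world_from_camera"]))
    return cv2.projectPoints(np.array(P,float).reshape(-1,3),cv2.Rodrigues(T[:3,:3])[0],T[:3,3],k,d)[0].reshape(-1,2)
E
python3 - <<'E'
from h import *
for n in("scene","top"):
    c=shot(n,n+"0"); print(n,c["vertical_fov"],c["cx"],c["cy"],c["k1"],np.round(c["world_from_camera"],3).tolist())
s=env.state(); print({k:np.round(v,3).tolist() for k,v in s.items()})
E
```

```text
scene 45.456246437251416 320.55239120754436 200.4284363371438 -0.10316713606358417 [[0.727, -0.287, 0.624, -289.539], [-0.687, -0.27, 0.675, -1084.295], [-0.025, -0.919, -0.393, 602.345], [0.0, 0.0, 0.0, 1.0]]
top 50.43720883891205 318.1019139742029 204.63828399202134 0.021947969303378 [[-0.027, -0.982, 0.189, 310.812], [-0.999, 0.031, 0.017, -154.478], [-0.023, -0.189, -0.982, 1351.405], [0.0, 0.0, 0.0, 1.0]]
{'t': 0.1, 'joints': [-1.327, 0.492, 1.559, 0.0, 1.092, -0.106], 'qvel': [0.002, -0.001, 0.0, -0.0, -0.001, -0.0], 'tau': [0.002, -61.362, -25.861, 0.069, 0.047, -0.0], 'eef_pos': [214.139, -586.947, 214.114], 'tcp_rot': [-3.141, -0.0, 0.35], 'ft_force': [0.012, -0.108, 0.76], 'moment': [-0.018, -0.022, 0.052], 'grip_force': 0.0, 'opening': 1.001}
```

View pics/scene0.png

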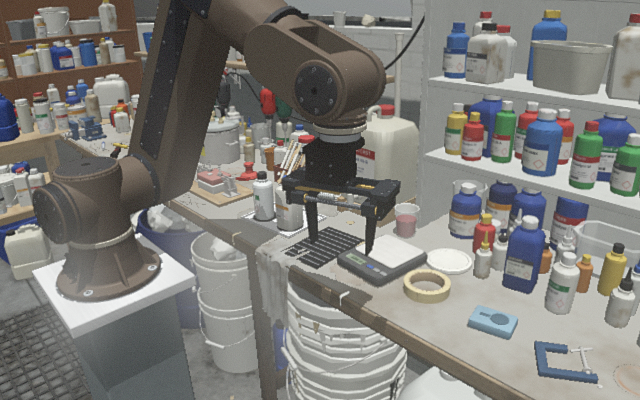

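View pics/top0.png

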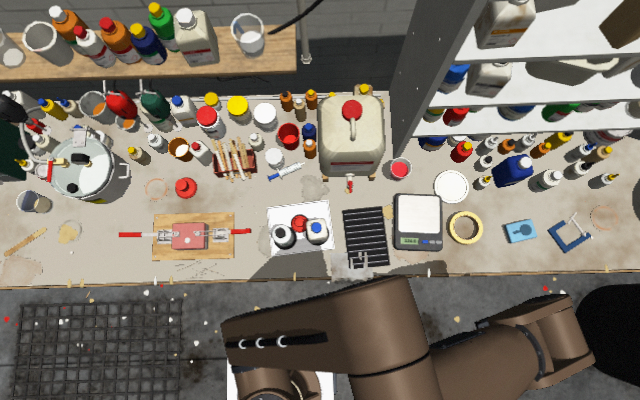

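The top view shows the tray at about (300,228), with the round bottle on the left at (283,235), the square bottle on the right at (316,230) and the red casting at (300,222). The mat is at (366,237), the scale at (418,221) and the tape at (465,227). I'll enlarge this area.

Run:
```python
from h import *
c=shot("top","top1",(250,150,450,280),4)
```

```text
(no output)
```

View pics/top1.png

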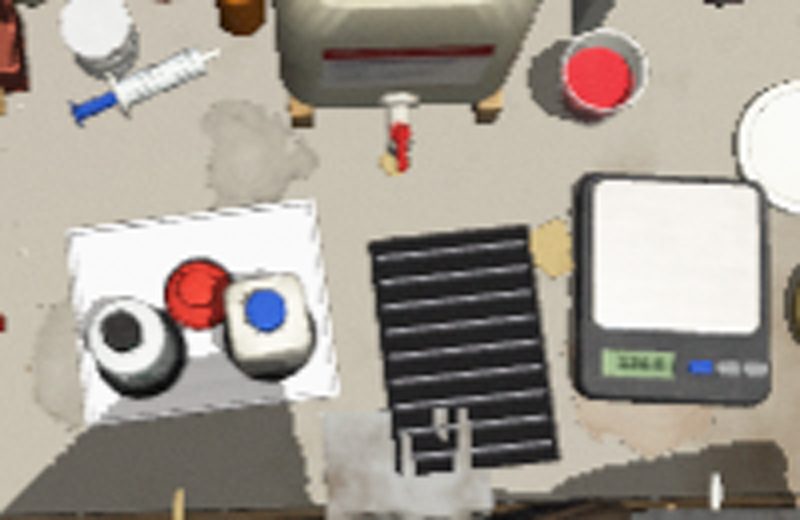

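The crop shows the caps at crop pixels (122,331) for black and (266,310) for blue. The casting head is at about (198,288), and the tray, mat and pan corners are all readable.

Run:
```python
from h import *
c=shot("scene","sc1",(220,160,420,310),4)
c=env.read_camera("top")
q=lambda L:[(250+x/4-.375,150+y/4-.375) for x,y in L]
def rect(n,L,z,ox=0):
    P=p2w(c,q(L),z)[:,:2]; ctr=P.mean(0)  # order TL TR BR BL ; up=+x, left=+y
    d=(P[0]-P[3]+P[1]-P[2]); e=P[0]-P[1]+P[3]-P[2]
    y1=np.arctan2(d[1],d[0]); y2=np.arctan2(-e[0],e[1])
    print(n,ctr.round(1),'yaw',round(y1,3),round(y2,3),'size',(np.linalg.norm(d)/2).round(),(np.linalg.norm(e)/2).round()); return ctr,y2
t,ty=rect("tray",[(68,232),(316,200),(340,393),(88,425)],9)
rect("mat",[(370,242),(527,225),(558,458),(398,476)],4)
rect("pan",[(596,180),(757,183),(760,332),(588,328)],30)
print("caps",p2w(c,q([(122,331),(266,310),(198,288)]),[140,150,44]).round(1))
for yw in (ty,):
    R=np.array([[np.cos(yw),-np.sin(yw)],[np.sin(yw),np.cos(yw)]])
    print("marks",[ (t+R@np.array(m)).round(1) for m in((-25,52),(-25,-52),(15,0))])
print("sq edges",p2w(c,q([(226,285),(296,275)]),110).round(1))
```

```text
tray [497.2 -72.5] yaw 0.093 0.098 size 156.0 201.0
mat [ 461.8 -278.3] yaw 0.077 0.081 size 187.0 127.0
pan [ 527.6 -445.1] yaw -0.088 -0.052 size 118.0 129.0
caps [[ 466.6  -22.   140. ]
 [ 477.3 -126.1  150. ]
 [ 510.8  -71.1   44. ]]
marks [array([467.2, -23.2]), array([ 477.4, -126.7]), array([512.1, -71. ])]
sq edges [[ 502.3  -96.1  110. ]
 [ 508.2 -148.   110. ]]
```

View pics/sc1.png

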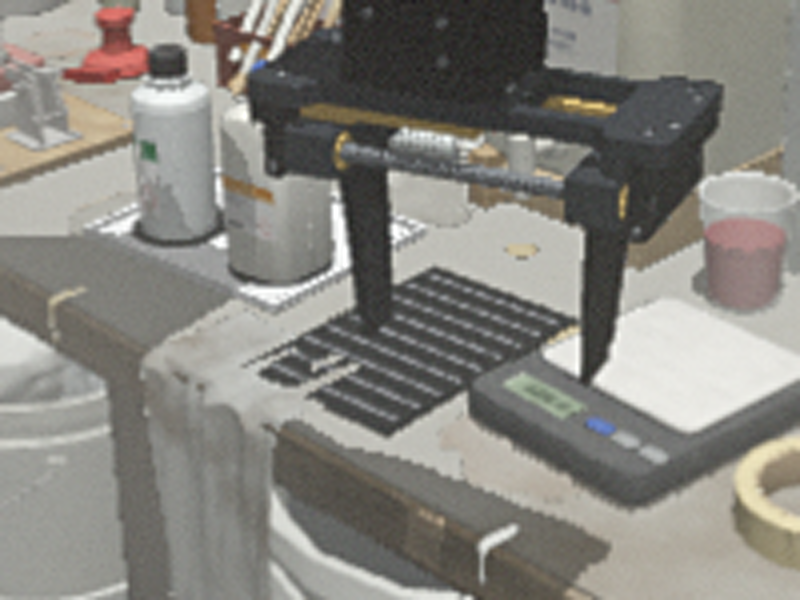

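The grey patch on the mat's front edge is a flat spill. The caps agree with the marks to about 1 mm, so I'll set out. The order is square bottle, round bottle, casting, round bottle, square bottle. First I go above the square bottle.

Request:
arm_command --pt "34 -29 0 5 1" --pt "69 -58 0 10 1" --pt "103 -87 0 13.75 1" --pt "138 -116 0 13.75 1" --pt "172 -145 0 13.75 1"

```text
t: 0.75
eef_pos: [326.7, -390.4, 214.7]
tcp_rot: [3.141, -0.0, 0.109]
ft_force: [1.1, 0.2, 0.3]
opening: 1.001
grip_force: 0.0
```

Request:
arm_command --pt "30 -41 0 0 1" --pt "60 -82 0 0 1" --pt "90 -123 0 0 1" --pt "120 -164 0 0 1" --pt "130 -177 0 0 1"

```text
t: 1.25
eef_pos: [437.0, -198.6, 214.8]
tcp_rot: [-3.141, -0.0, 0.112]
ft_force: [0.1, -0.0, -0.7]
opening: 1.003
grip_force: 0.0
```

```bash
cat >> h.py <<'E'
def go(x,y,z,yaw=None):
    s=env.state(); p=np.array(s["eef_pos"]); w=s["tcp_rot"][2]; d=np.array([x,y,z])-p
    print('t',round(s["t"],2),'pos',p.round(1),'rot',np.round(s["tcp_rot"],3),'open',round(s["opening"],3),'grip',round(s["grip_force"],1),'F',np.round(s["ft_force"],1))
    print('shift',np.round([d[0]*np.cos(w)+d[1]*np.sin(w),d[0]*np.sin(w)-d[1]*np.cos(w),-d[2]],1),'turn',None if yaw is None else round(np.degrees(w-yaw),1))
E
python3 -c "
from h import *
go(477.4,-126.4,214,.11)"
```

```text
t 1.25 pos [ 437.  -198.6  214.8] rot [-3.141 -0.     0.112] open 1.003 grip 0.0 F [ 0.1 -0.  -0.7]
shift [ 48.2 -67.2   0.8] turn 0.1
```

Request:
arm_command --pt "24 -34 0 0 1" --pt "48 -67 0 0 1" --pt "48 -67 40 0 1" --pt "48 -67 40 0 1"

```text
t: 1.65
eef_pos: [474.9, -128.3, 171.7]
tcp_rot: [-3.139, 0.005, 0.112]
ft_force: [-0.7, -0.5, 0.4]
opening: 0.997
grip_force: 0.0
```

```bash
python3 -c "
from h import *
go(477.4,-126.4,81)
c=shot('scene','sc2',(200,120,400,270),4)"
```

```text
t 1.65 pos [ 474.9 -128.3  171.7] rot [-3.139  0.005  0.112] open 0.997 grip 0.0 F [-0.7 -0.5  0.4]
shift [ 2.7 -1.7 90.7] turn None
```

View pics/sc2.png

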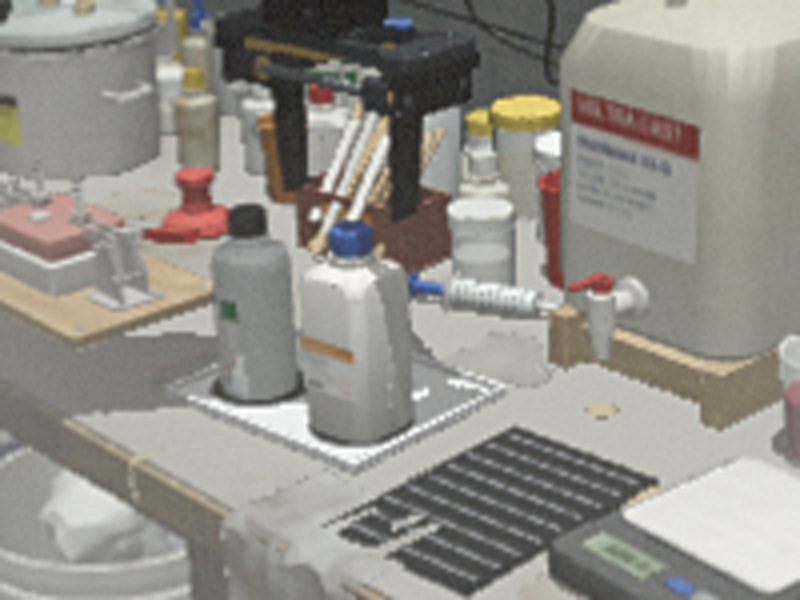

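The scene view has the gripper above the square bottle. The cap tops are at crop (350,227) for blue and (248,210) for black, so I cross-check with those.

```bash
python3 -c "
from h import *
c=env.read_camera('scene')
print(p2w(c,[(200+350/4,120+227/4),(200+248/4,120+210/4)],[153,143]).round(1))
c=env.read_camera('top')
print(p2w(c,[(250+266/4-.4,150+310/4-.4),(250+122/4-.4,150+331/4-.4)],[153,143]).round(1))
go(477.4,-126.4,81)"
```

```text
[[ 475.  -127.5  153. ]
 [ 464.6  -24.8  143. ]]
[[ 476.9 -126.1  153. ]
 [ 466.3  -22.3  143. ]]
t 1.8 pos [ 476.4 -130.6  175.5] rot [ 3.141 -0.     0.109] open 0.999 grip 0.0 F [0.3 0.2 0. ]
shift [ 1.5 -4.  94.5] turn None
```

Request:
arm_command --pt "2 -1 25 0 1" --pt "2 -1 50 0 1" --pt "2 -1 75 0 1" --pt "2 -1 90 0 1" --pt "2 -1 90 0 1"

```text
t: 2.3
eef_pos: [477.9, -129.5, 84.4]
tcp_rot: [-3.141, 0.001, 0.108]
ft_force: [1.1, 0.1, 0.3]
opening: 1.002
grip_force: 0.0
```

Request:
arm_command --pt "-1 -2.5 3 0 1" --pt "-1 -2.5 3 0 1" --pt "-1 -2.5 3 0 0.5" --pt "-1 -2.5 3 0 0.5" --pt "-1 -2.5 3 0 0.5"

```text
t: 2.8
eef_pos: [477.1, -126.4, 82.0]
tcp_rot: [3.141, -0.001, 0.11]
ft_force: [0.9, -0.0, -0.3]
opening: 0.803
grip_force: 0.0
```

Request:
arm_command --pt "0 0 0 0 0.5" --pt "0 0 0 0 0.5" --pt "0 0 0 0 0.5" --pt "0 0 0 0 0.5" --pt "0 0 0 0 0.5"

```text
t: 3.3
eef_pos: [476.9, -126.4, 81.7]
tcp_rot: [3.141, -0.0, 0.11]
ft_force: [0.5, 0.2, 1.4]
opening: 0.628
grip_force: 29.9
```

Request:
arm_command --pt "0 0 -5 0 0.5" --pt "0 0 -15 0 0.5" --pt "0 0 -30 0 0.5" --pt "0 0 -45 0 0.5" --pt "0 0 -50 0 0.5"

```text
t: 3.8
eef_pos: [477.3, -126.6, 133.3]
tcp_rot: [3.14, -0.002, 0.11]
ft_force: [0.0, -0.8, -2.1]
opening: 0.631
grip_force: 29.9
```

Request:
arm_command --pt "2 20 0 1 0.5" --pt "6 55 0 1.7 0.5" --pt "10 90 0 1.7 0.5" --pt "14 125 0 1.7 0.5" --pt "16 147 0 1.7 0.5"

```text
t: 4.3
eef_pos: [509.2, -272.9, 131.5]
tcp_rot: [3.141, -0.0, 0.079]
ft_force: [-0.7, 0.3, -2.2]
opening: 0.63
grip_force: 29.9
```

Request:
arm_command --pt "0 4 0 0 0.5" --pt "0 4 5 0 0.5" --pt "0 4 10 0 0.5" --pt "0 4 20 0 0.5" --pt "0 4 20 0 0.5"

```text
t: 4.8
eef_pos: [508.6, -273.5, 110.1]
tcp_rot: [-3.14, 0.002, 0.081]
ft_force: [0.1, -1.2, -2.2]
opening: 0.627
grip_force: 29.9
```

```bash
python3 -c "
from h import *
go(509.6,-274.5,83,.08)"
```

```text
t 4.8 pos [ 508.6 -273.5  110.1] rot [-3.14e+00  2.00e-03  8.10e-02] open 0.627 grip 29.9 F [ 0.1 -1.2 -2.2]
shift [ 0.9  1.1 27.1] turn 0.1
```

Request:
arm_command --pt "0 0 10 0 0.5" --pt "0 0 18 0 0.5" --pt "0 0 23 0 0.5" --pt "0 0 25 0 0.5" --pt "0 0 26.5 0 0.5"

```text
t: 5.3
eef_pos: [509.2, -274.7, 84.9]
tcp_rot: [-3.142, 0.0, 0.08]
ft_force: [-0.0, 0.2, -2.0]
opening: 0.631
grip_force: 29.9
```

Request:
arm_command --pt "0 0 0.5 0 0.5" --pt "0 0 0.5 0 0.5"

```text
t: 5.5
eef_pos: [509.3, -274.8, 84.8]
tcp_rot: [3.141, -0.0, 0.08]
ft_force: [-0.2, -0.6, -1.8]
opening: 0.636
grip_force: 29.9
```

Request:
arm_command --pt "0 0 1 0 0.5" --pt "0 0 2 0 0.5" --pt "0 0 2 0 0.5"

```text
t: 5.8
eef_pos: [509.3, -274.8, 82.7]
tcp_rot: [3.141, -0.0, 0.08]
ft_force: [-0.1, -0.2, -2.3]
opening: 0.629
grip_force: 29.9
```

Request:
arm_command --pt "0 0 1 0 0.5" --pt "0 0 1 0 0.5"

```text
t: 6.0
eef_pos: [509.5, -274.8, 82.6]
tcp_rot: [3.141, -0.001, 0.08]
ft_force: [-1.7, 2.2, 9.0]
opening: 0.63
grip_force: 29.9
```

Request:
arm_command --pt "0 0 -0.5 0 1" --pt "0 0 -0.5 0 1" --pt "0 0 -0.5 0 1" --pt "0 0 -0.5 0 1" --pt "0 0 -0.5 0 1"

```text
t: 6.5
eef_pos: [509.2, -274.7, 82.0]
tcp_rot: [3.142, 0.0, 0.08]
ft_force: [-0.7, 0.7, -0.5]
opening: 0.976
grip_force: 0.0
```

Request:
arm_command --pt "0 0 0 0 1" --pt "0 0 0 0 1" --pt "0 0 -10 0 1" --pt "0 0 -30 0 1" --pt "0 0 -55 0 1"

```text
t: 7.0
eef_pos: [509.0, -274.5, 137.8]
tcp_rot: [-3.141, 0.001, 0.08]
ft_force: [0.5, 1.3, -0.0]
opening: 1.004
grip_force: 0.0
```

Request:
arm_command --pt "0 0 -25 0 1" --pt "0 0 -40 0 1" --pt "-8 -30 -40 0 1" --pt "-20 -70 -40 0 1" --pt "-25 -105 -40 0 1"

```text
t: 7.5
eef_pos: [474.8, -170.8, 177.8]
tcp_rot: [3.141, -0.0, 0.079]
ft_force: [0.3, 0.9, -0.4]
opening: 1.001
grip_force: 0.0
```

```bash
python3 -c "
from h import *
go(466,-23.3,150,.09)
c=shot('top','top2',(250,150,450,280),4)
c=shot('scene','sc3',(200,120,400,270),4)"
```

```text
t 7.5 pos [ 474.8 -170.8  177.8] rot [ 3.141 -0.     0.079] open 1.001 grip 0.0 F [ 0.3  0.9 -0.4]
shift [   2.9 -147.7   27.8] turn -0.6
```

View pics/sc3.png

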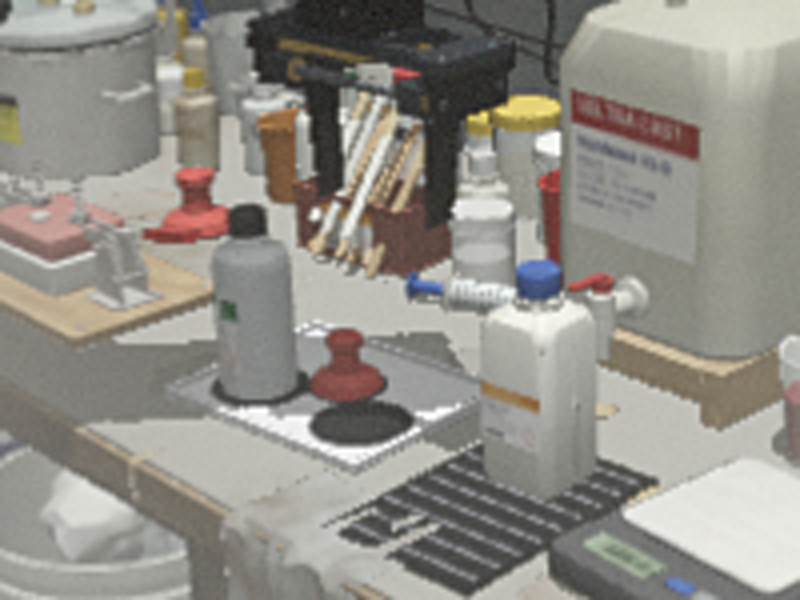

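The square bottle stands on the mat and the casting is in place. The bare right mark is at crop (362,423) and the casting head at (345,340). Next is the round bottle.

Request:
arm_command --pt "1 -40 0 -0.6 1" --pt "2 -80 0 -0.6 1" --pt "3 -115 0 -0.6 1" --pt "3 -140 0 -0.6 1" --pt "3 -147 0 -0.6 1"

```text
t: 8.1
eef_pos: [467.2, -23.8, 177.8]
tcp_rot: [3.141, -0.001, 0.093]
ft_force: [-0.1, 0.1, -0.3]
opening: 0.996
grip_force: 0.0
```

Request:
arm_command --pt "0 0 0 0 1" --pt "0 0 20 0 1" --pt "0 0 20 0 1"

```text
t: 8.4
eef_pos: [466.7, -26.3, 155.9]
tcp_rot: [-3.141, 0.002, 0.09]
ft_force: [-0.7, -0.1, -0.4]
opening: 1.0
grip_force: 0.0
```

```bash
python3 -c "
from h import *
c=env.read_camera('scene')
print(p2w(c,[(200+362/4,120+423/4),(200+345/4,120+336/4)],[3,47]).round(1))
go(466,-23.3,74,.09)"
```

```text
[[ 477.4 -125.9    3. ]
 [ 505.5  -76.6   47. ]]
t 8.45 pos [467.  -26.3 156.7] rot [-3.141e+00  2.000e-03  8.900e-02] open 1.002 grip 0.0 F [ 0.9 -1.1 -1. ]
shift [-0.7 -3.1 82.7] turn -0.0
```

Request:
arm_command --pt "0 -2 25 0 1" --pt "0 -2 50 0 1" --pt "0 -2 72 0 1" --pt "0 -2 82.5 0 1" --pt "0 -2 82.5 0 1"

```text
t: 8.95
eef_pos: [466.9, -23.8, 74.1]
tcp_rot: [-3.141, 0.002, 0.09]
ft_force: [0.8, -0.1, 0.4]
opening: 0.999
grip_force: 0.0
```

Request:
arm_command --pt "0 0 0 0 0.5" --pt "0 0 0 0 0.5" --pt "0 0 0 0 0.5" --pt "0 0 0 0 0.5" --pt "0 0 0 0 0.5"

```text
t: 9.45
eef_pos: [467.1, -23.3, 75.0]
tcp_rot: [3.141, -0.001, 0.091]
ft_force: [-0.5, 1.0, 0.1]
opening: 0.638
grip_force: 0.7
```

Request:
arm_command --pt "0 0 0 0 0.5" --pt "0 0 0 0 0.5" --pt "0 0 0 0 0.5" --pt "0 0 0 0 0.5"

```text
t: 9.85
eef_pos: [467.1, -23.3, 74.8]
tcp_rot: [3.141, -0.0, 0.091]
ft_force: [-0.9, 1.5, 4.7]
opening: 0.6
grip_force: 29.9
```

Request:
arm_command --pt "0 0 -5 0 0.5" --pt "0 0 -15 0 0.5" --pt "0 0 -30 0 0.5" --pt "0 0 -45 0 0.5" --pt "0 0 -50 0 0.5"

```text
t: 10.35
eef_pos: [467.3, -23.4, 126.2]
tcp_rot: [3.141, -0.002, 0.091]
ft_force: [0.6, -0.4, -2.4]
opening: 0.6
grip_force: 29.9
```

Request:
arm_command --pt "-8 20 0 0 0.5" --pt "-18 50 0 0.6 0.5" --pt "-30 85 0 0.6 0.5" --pt "-41 120 0 0.6 0.5" --pt "-52 155 0 0.6 0.5"

```text
t: 10.85
eef_pos: [428.6, -183.6, 124.6]
tcp_rot: [-3.142, 0.0, 0.08]
ft_force: [1.2, -0.1, -2.5]
opening: 0.598
grip_force: 29.9
```

Request:
arm_command --pt "-10 35 0 0 0.5" --pt "-18 65 0 0 0.5" --pt "-23 90 0 0 0.5" --pt "-23 97 0 0 0.5" --pt "-23 98 10 0 0.5"

```text
t: 11.35
eef_pos: [414.4, -282.7, 114.9]
tcp_rot: [3.14, -0.001, 0.079]
ft_force: [-0.1, 0.5, -2.2]
opening: 0.603
grip_force: 29.9
```

```bash
python3 -c "
from h import *
go(414,-282.2,76,.08)"
```

```text
t 11.35 pos [ 414.4 -282.7  114.9] rot [ 3.14e+00 -1.00e-03  7.90e-02] open 0.603 grip 29.9 F [-0.1  0.5 -2.2]
shift [-0.3 -0.6 38.9] turn -0.1
```

Request:
arm_command --pt "0 0 12 0 0.5" --pt "0 0 24 0 0.5" --pt "0 0 33 0 0.5" --pt "0 0 37 0 0.5" --pt "0 0 38.5 0 0.5"

```text
t: 11.85
eef_pos: [414.0, -281.2, 75.8]
tcp_rot: [-3.14, 0.001, 0.08]
ft_force: [-1.0, 4.9, 12.3]
opening: 0.601
grip_force: 30.0
```

Request:
arm_command --pt "0 0 0.5 0 0.5" --pt "0 0 0.5 0 0.5"

```text
t: 12.05
eef_pos: [414.2, -281.6, 75.9]
tcp_rot: [3.141, -0.0, 0.08]
ft_force: [-0.4, 0.4, -1.6]
opening: 0.597
grip_force: 29.9
```

Request:
arm_command --pt "0 0 0.7 0 0.5" --pt "0 0 0.7 0 0.5"

```text
t: 12.25
eef_pos: [414.3, -281.8, 75.8]
tcp_rot: [3.141, -0.001, 0.08]
ft_force: [-0.9, 5.0, 9.9]
opening: 0.599
grip_force: 30.0
```

Request:
arm_command --pt "0 0 -0.5 0 1" --pt "0 0 -0.5 0 1" --pt "0 0 -0.5 0 1" --pt "0 0 -0.5 0 1" --pt "0 0 -0.5 0 1"

```text
t: 12.75
eef_pos: [414.1, -282.0, 75.4]
tcp_rot: [3.141, -0.0, 0.08]
ft_force: [-0.5, -0.5, 0.3]
opening: 0.96
grip_force: 0.0
```

Request:
arm_command --pt "0 0 0 0 1" --pt "0 0 0 0 1" --pt "0 0 -10 0 1" --pt "0 0 -35 0 1" --pt "0 0 -70 0 1"

```text
t: 13.25
eef_pos: [413.6, -281.5, 145.8]
tcp_rot: [-3.14, 0.002, 0.08]
ft_force: [-0.1, -1.0, 1.1]
opening: 0.997
grip_force: 0.0
```

Request:
arm_command --pt "0 0 -25 0 1" --pt "10 -30 -25 0 0.65" --pt "27 -70 -25 0 0.65" --pt "44 -110 -25 0 0.65" --pt "61 -150 -25 0 0.65"

```text
t: 13.75
eef_pos: [463.2, -126.1, 171.3]
tcp_rot: [3.141, -0.001, 0.079]
ft_force: [0.5, -1.0, -0.6]
opening: 0.721
grip_force: 0.0
```

```bash
python3 -c "
from h import *
go(511,-71.5,100,.09)
c=shot('top','top3',(260,170,390,270),6)"
```

```text
t 13.75 pos [ 463.2 -126.1  171.3] rot [ 3.141e+00 -1.000e-03  7.900e-02] open 0.721 grip 0.0 F [ 0.5 -1.  -0.6]
shift [ 52.  -50.6  71.3] turn -0.6
```

View pics/top3.png

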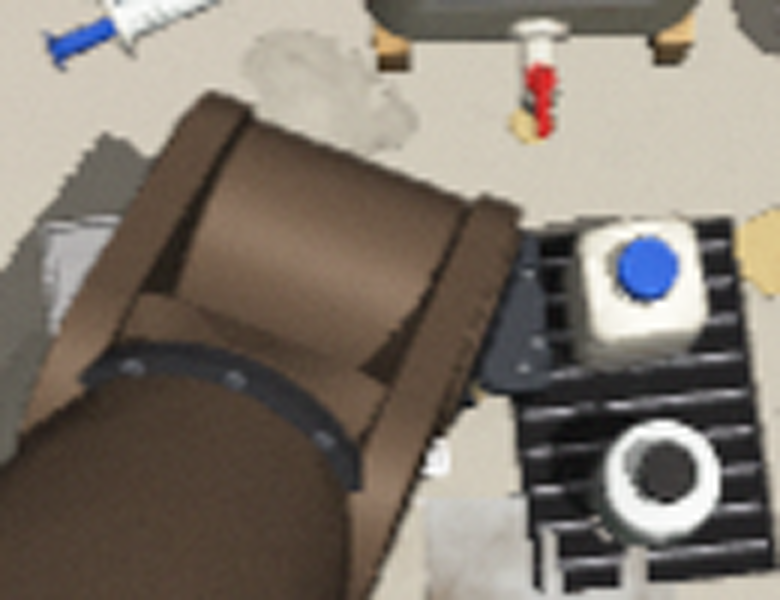

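Both bottles stand upright on the mat. Now I go down over the casting.

Request:
arm_command --pt "26 -25 10 -0.6 0.65" --pt "52 -50.5 25 -0.6 0.65" --pt "52 -50.5 60 -0.6 0.65" --pt "52 -50.5 100 -0.6 0.65" --pt "52 -50.5 100 -0.6 0.65"

```text
t: 14.3
eef_pos: [508.8, -72.3, 67.5]
tcp_rot: [-3.139, 0.006, 0.091]
ft_force: [-0.9, -0.6, -0.4]
opening: 0.654
grip_force: 0.0
```

```bash
python3 -c "
from h import *
go(511,-71.5,28,.09)
c=shot('scene','sc4',(230,150,340,240),7)"
```

```text
t 14.3 pos [508.8 -72.3  67.5] rot [-3.139  0.006  0.091] open 0.654 grip 0.0 F [-0.9 -0.6 -0.4]
shift [ 2.3 -0.6 39.5] turn 0.1
```

View pics/sc4.png

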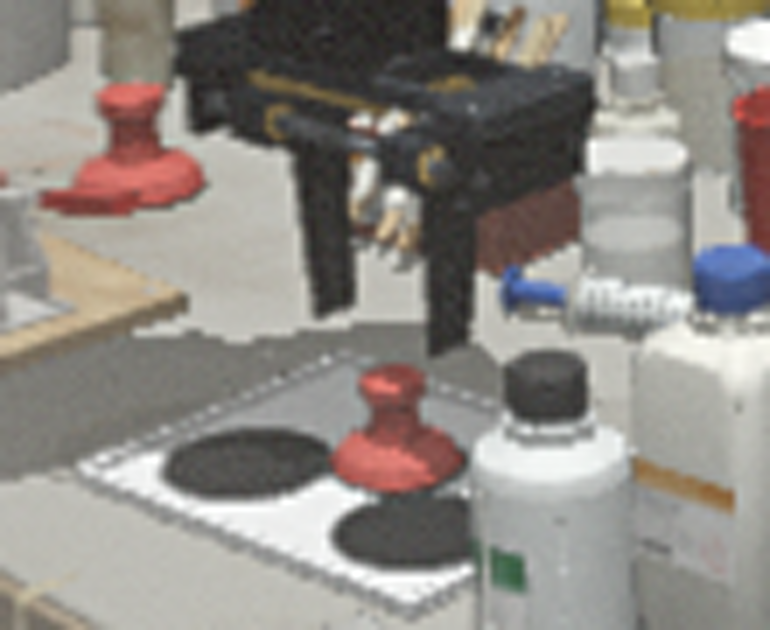

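The gripper straddles the casting, with the head top at crop (392,378) and the left mark centred at (250,462).

```bash
python3 -c "
from h import *
c=env.read_camera('scene')
f=lambda x,y:(230+x/7-.4,150+y/7-.4)
print(p2w(c,[f(392,378),f(250,462),f(392,345)],[47,3,67]).round(1))
go(511,-71.5,28,.09)"
```

```text
[[506.  -72.9  47. ]
 [469.3 -18.2   3. ]
 [499.2 -82.9  67. ]]
t 14.4 pos [510.8 -73.1  71.2] rot [-3.141e+00  1.000e-03  9.100e-02] open 0.652 grip 0.0 F [1.1 0.8 0.2]
shift [ 0.3 -1.6 43.2] turn 0.0
```

Request:
arm_command --pt "-1 -1 15 0 0.65" --pt "-1 -1 30 0 0.65" --pt "-1 -1 42 0 0.65" --pt "-1 -1 42 0 0.65" --pt "-1 -1 42 0 0.15"

```text
t: 14.9
eef_pos: [510.1, -72.4, 29.4]
tcp_rot: [3.141, -0.001, 0.09]
ft_force: [-1.0, 0.1, -0.5]
opening: 0.608
grip_force: 0.0
```

Request:
arm_command --pt "0 0 0 0 0.15" --pt "0 0 0 0 0.15" --pt "0 0 0 0 0.15" --pt "0 0 0 0 0.15" --pt "0 0 0 0 0.15"

```text
t: 15.4
eef_pos: [509.7, -72.1, 28.6]
tcp_rot: [3.141, -0.0, 0.091]
ft_force: [-0.2, 0.8, 2.6]
opening: 0.267
grip_force: 30.0
```

Request:
arm_command --pt "0 0 0 0 0.15" --pt "0 0 0 0 0.15"

```text
t: 15.6
eef_pos: [509.7, -72.1, 28.6]
tcp_rot: [3.141, -0.0, 0.091]
ft_force: [-0.1, 0.4, 3.7]
opening: 0.266
grip_force: 30.0
```

Request:
arm_command --pt "0 0 -5 0 0.15" --pt "0 0 -15 0 0.15" --pt "0 0 -40 0 0.15" --pt "0 0 -70 0 0.15" --pt "0 0 -105 0 0.15"

```text
t: 16.1
eef_pos: [509.1, -72.0, 134.6]
tcp_rot: [-3.141, 0.001, 0.091]
ft_force: [0.8, 0.2, -0.1]
opening: 0.268
grip_force: 30.0
```

Request:
arm_command --pt "0 0 -30 0 0.15" --pt "0 0 -60 0 0.15" --pt "0 0 -85 0 0.15" --pt "0 0 -95 0 0.15" --pt "-1 20 -95 0 0.15"

```text
t: 16.6
eef_pos: [510.5, -91.1, 230.1]
tcp_rot: [3.141, -0.002, 0.092]
ft_force: [-0.4, -0.2, -0.5]
opening: 0.267
grip_force: 30.0
```

```bash
python3 -c "
from h import *
go(527.6,-445,230)
c=shot('scene','sc5',(200,60,420,225),3.5)"
```

```text
t 16.6 pos [510.5 -91.1 230.1] rot [ 3.141e+00 -2.000e-03  9.200e-02] open 0.267 grip 30.0 F [-0.4 -0.2 -0.5]
shift [-1.570e+01  3.539e+02  1.000e-01] turn None
```

View pics/sc5.png

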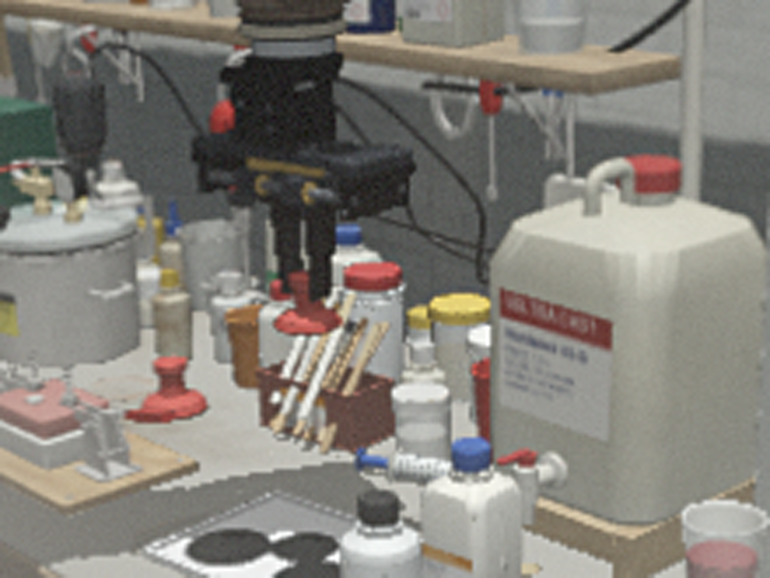

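The casting hangs upright in the fingers. I carry it over to the pan.

Request:
arm_command --pt "-1 30 0 0 0.15" --pt "-3 70 0 0 0.15" --pt "-5 110 0 0 0.15" --pt "-7 150 0 0 0.15" --pt "-8 190 0 0 0.15"

```text
t: 17.15
eef_pos: [519.1, -283.4, 227.7]
tcp_rot: [-3.141, 0.001, 0.09]
ft_force: [-0.1, 1.4, 0.3]
opening: 0.268
grip_force: 30.0
```

Request:
arm_command --pt "-2 40 0 0 0.15" --pt "-4 80 0 0 0.15" --pt "-6 120 0 0 0.15" --pt "-8 150 0 0 0.15" --pt "-8 163 0 0 0.15"

```text
t: 17.65
eef_pos: [525.7, -447.2, 227.0]
tcp_rot: [-3.14, 0.001, 0.088]
ft_force: [-0.2, -0.1, -1.1]
opening: 0.267
grip_force: 30.0
```

Request:
arm_command --pt "0 0 20 0 0.15" --pt "0 0 55 0 0.15" --pt "0 0 90 0 0.15" --pt "0 0 120 0 0.15" --pt "0 0 140 0 0.15"

```text
t: 18.15
eef_pos: [525.9, -443.4, 85.6]
tcp_rot: [-3.139, 0.002, 0.091]
ft_force: [0.1, 0.4, -0.2]
opening: 0.267
grip_force: 30.0
```

```bash
python3 -c "
from h import *
go(527.6,-445,55.6)
c=shot('scene','sc6',(280,150,440,270),5)"
```

```text
t 18.15 pos [ 525.9 -443.4   85.6] rot [-3.139e+00  2.000e-03  9.100e-02] open 0.267 grip 30.0 F [ 0.1  0.4 -0.2]
shift [ 1.6  1.8 30. ] turn None
```

View pics/sc6.png

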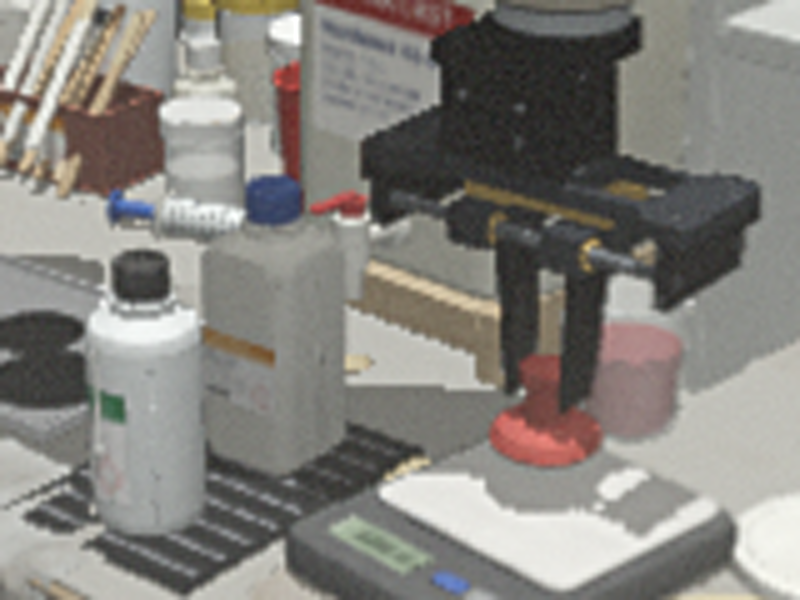

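The casting is above the pan and everything looks clear. I lower it.

Request:
arm_command --pt "0 0 10 0 0.15" --pt "0 0 19 0 0.15" --pt "0 0 25 0 0.15" --pt "0 0 27.5 0 0.15" --pt "0 0 28.5 0 0.15"

```text
t: 18.7
eef_pos: [526.5, -445.2, 60.2]
tcp_rot: [3.141, -0.0, 0.091]
ft_force: [0.3, -0.2, 0.5]
opening: 0.267
grip_force: 30.0
```

Request:
arm_command --pt "0 0 0.5 0 0.15" --pt "0 0 0.5 0 0.15"

```text
t: 18.9
eef_pos: [526.5, -445.2, 59.8]
tcp_rot: [3.141, -0.0, 0.091]
ft_force: [-0.6, -0.4, -0.5]
opening: 0.27
grip_force: 30.0
```

Request:
arm_command --pt "0 0 1.5 0 0.15" --pt "0 0 2.5 0 0.15" --pt "0 0 3 0 0.15" --pt "0 0 3 0 0.15"

```text
t: 19.3
eef_pos: [526.4, -445.1, 56.4]
tcp_rot: [-3.142, 0.0, 0.091]
ft_force: [-0.8, -0.7, -1.0]
opening: 0.269
grip_force: 30.0
```

Request:
arm_command --pt "0 0 0.5 0 0.15" --pt "0 0 1 0 0.15" --pt "0 0 1 0 0.15"

```text
t: 19.6
eef_pos: [526.5, -445.1, 55.4]
tcp_rot: [3.141, -0.0, 0.091]
ft_force: [0.5, -0.1, -0.6]
opening: 0.265
grip_force: 30.0
```

Request:
arm_command --pt "0 0 0.7 0 0.15" --pt "0 0 0.7 0 0.15"

```text
t: 19.8
eef_pos: [526.6, -445.2, 55.3]
tcp_rot: [3.141, -0.0, 0.091]
ft_force: [-0.6, 0.6, 4.5]
opening: 0.267
grip_force: 30.0
```

Request:
arm_command --pt "0 0 0 0 0.7" --pt "0 0 0 0 0.7" --pt "0 0 0 0 0.7" --pt "0 0 0 0 0.7" --pt "0 0 0 0 0.7"

```text
t: 20.3
eef_pos: [526.4, -445.1, 54.7]
tcp_rot: [3.142, 0.0, 0.091]
ft_force: [0.8, -0.3, -0.7]
opening: 0.629
grip_force: 0.0
```

Request:
arm_command --pt "0 0 0 0 0.7" --pt "0 0 -10 0 0.7" --pt "0 0 -35 0 0.7" --pt "0 0 -70 0 1" --pt "0 0 -110 0 1"

```text
t: 20.8
eef_pos: [526.1, -444.8, 165.9]
tcp_rot: [-3.141, 0.001, 0.091]
ft_force: [-0.3, -0.1, -0.2]
opening: 0.812
grip_force: 0.0
```

Request:
arm_command --pt "0 0 -20 0 1" --pt "-20 -20 -20 0 1" --pt "-45 -45 -20 0 1" --pt "-65 -75 -20 0 1" --pt "-85 -105 -20 0 1"

```text
t: 21.3
eef_pos: [431.2, -347.3, 185.5]
tcp_rot: [3.141, -0.001, 0.09]
ft_force: [0.2, -0.4, 0.9]
opening: 1.0
grip_force: 0.0
```

```bash
python3 -c "
from h import *
go(414.1,-282,160,.08)
c=shot('scene','sc7',(260,150,460,300),4)"
```

```text
t 21.3 pos [ 431.2 -347.3  185.5] rot [ 3.141e+00 -1.000e-03  9.000e-02] open 1.0 grip 0.0 F [ 0.2 -0.4  0.9]
shift [-11.2 -66.5  25.5] turn 0.6
```

View pics/sc7.png

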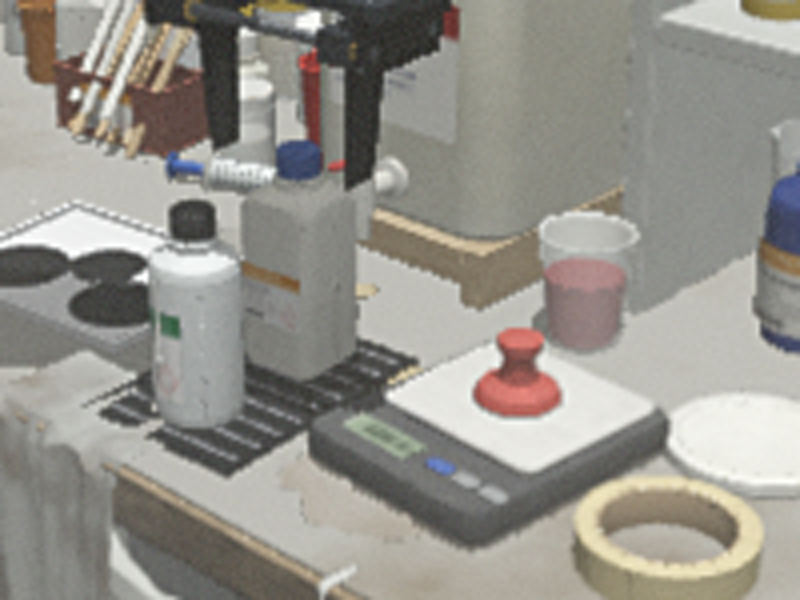

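The casting stands upright on the pan at crop (518,375). Next I fetch the round bottle.

Request:
arm_command --pt "-5 -33 0 0.6 1" --pt "-11 -66 0 0.6 1" --pt "-11 -66 0 0.6 1" --pt "-11 -66 20 0.6 1" --pt "-11 -66 20 0.6 1"

```text
t: 21.85
eef_pos: [415.1, -283.4, 164.0]
tcp_rot: [-3.141, 0.001, 0.08]
ft_force: [-0.2, -0.8, -0.0]
opening: 1.003
grip_force: 0.0
```

```bash
python3 -c "
from h import *
go(414.1,-282,75.8,.08)
env.read_camera('top')
go(414.1,-282,75.8,.08)"
```

```text
t 21.85 pos [ 415.1 -283.4  164. ] rot [-3.141e+00  1.000e-03  8.000e-02] open 1.003 grip 0.0 F [-0.2 -0.8 -0. ]
shift [-0.9 -1.5 88.2] turn 0.0
t 21.9 pos [ 415.4 -283.8  164.7] rot [-3.141e+00  1.000e-03  8.000e-02] open 0.997 grip 0.0 F [ 0.4  0.5 -0.1]
shift [-1.1 -1.9 88.9] turn 0.0
```

Request:
arm_command --pt "-1 -1.5 25 0 1" --pt "-1 -1.5 50 0 1" --pt "-1 -1.5 75 0 1" --pt "-1 -1.5 88 0 1" --pt "-1 -1.5 88 0 1"

```text
t: 22.4
eef_pos: [414.1, -282.3, 75.9]
tcp_rot: [-3.14, 0.002, 0.08]
ft_force: [-0.4, -0.5, 0.3]
opening: 1.001
grip_force: 0.0
```

Request:
arm_command --pt "0 0 0 0 0.5" --pt "0 0 0 0 0.5" --pt "0 0 0 0 0.5" --pt "0 0 0 0 0.5" --pt "0 0 0 0 0.5"

```text
t: 22.9
eef_pos: [414.3, -282.1, 77.1]
tcp_rot: [3.141, -0.0, 0.08]
ft_force: [-0.1, 1.4, 1.2]
opening: 0.637
grip_force: 0.7
```

Request:
arm_command --pt "0 0 0 0 0.5" --pt "0 0 0 0 0.5" --pt "0 0 0 0 0.5" --pt "0 0 0 0 0.5"

```text
t: 23.3
eef_pos: [414.3, -282.1, 76.9]
tcp_rot: [3.141, -0.0, 0.08]
ft_force: [0.0, 2.3, 5.7]
opening: 0.595
grip_force: 29.9
```

Request:
arm_command --pt "0 0 -5 0 0.5" --pt "0 0 -15 0 0.5" --pt "0 0 -30 0 0.5" --pt "0 0 -45 0 0.5" --pt "0 0 -50 0 0.5"

```text
t: 23.8
eef_pos: [414.6, -282.4, 128.4]
tcp_rot: [3.14, -0.002, 0.08]
ft_force: [-0.9, -0.2, -2.9]
opening: 0.603
grip_force: 29.9
```

Request:
arm_command --pt "4 -20 0 0 0.5" --pt "12 -55 0 -0.6 0.5" --pt "22 -90 0 -0.6 0.5" --pt "33 -125 0 -0.6 0.5" --pt "45 -160 0 -0.6 0.5"

```text
t: 24.3
eef_pos: [446.2, -117.7, 126.8]
tcp_rot: [3.142, 0.0, 0.09]
ft_force: [0.3, -0.3, -3.8]
opening: 0.599
grip_force: 29.9
```

Request:
arm_command --pt "10 -35 0 0 0.5" --pt "20 -65 0 0 0.5" --pt "27 -88 0 0 0.5" --pt "29 -94 0 0 0.5" --pt "29 -94 15 0 0.5"

```text
t: 24.8
eef_pos: [467.6, -22.2, 112.7]
tcp_rot: [3.141, -0.003, 0.093]
ft_force: [0.6, -0.2, -2.7]
opening: 0.598
grip_force: 29.9
```

Request:
arm_command --pt "0 0 3 0 0.5" --pt "0 0 5 0 0.5" --pt "0 0 5 0 0.5"

```text
t: 25.1
eef_pos: [466.6, -23.3, 106.7]
tcp_rot: [3.142, 0.0, 0.09]
ft_force: [-0.6, 0.4, -2.2]
opening: 0.601
grip_force: 29.9
```

```bash
python3 -c "
from h import *
go(467.1,-23.3,76,.091)"
```

```text
t 25.1 pos [466.6 -23.3 106.7] rot [3.142 0.    0.09 ] open 0.601 grip 29.9 F [-0.6  0.4 -2.2]
shift [ 0.5  0.1 30.7] turn -0.1
```

Request:
arm_command --pt "0.5 0 10 0 0.5" --pt "0.5 0 20 0 0.5" --pt "0.5 0 26 0 0.5" --pt "0.5 0 29 0 0.5" --pt "0.5 0 29 0 0.5"

```text
t: 25.6
eef_pos: [467.0, -22.7, 77.2]
tcp_rot: [-3.141, 0.001, 0.091]
ft_force: [-0.2, 0.6, -2.4]
opening: 0.597
grip_force: 29.9
```

Request:
arm_command --pt "0 0 0.7 0 0.5" --pt "0 0 0.7 0 0.5"

```text
t: 25.8
eef_pos: [467.3, -22.7, 77.2]
tcp_rot: [3.141, -0.0, 0.091]
ft_force: [0.1, -0.1, -3.3]
opening: 0.6
grip_force: 29.9
```

Request:
arm_command --pt "0 0.3 0.6 0 0.5" --pt "0 0.3 1.2 0 0.5" --pt "0 0.3 1.2 0 0.5"

```text
t: 26.1
eef_pos: [467.3, -23.0, 76.0]
tcp_rot: [3.141, -0.0, 0.091]
ft_force: [0.2, 0.9, -1.1]
opening: 0.598
grip_force: 29.9
```

Request:
arm_command --pt "0 0 0.6 0 0.5" --pt "0 0 0.6 0 0.5"

```text
t: 26.3
eef_pos: [467.6, -23.0, 75.9]
tcp_rot: [3.141, -0.001, 0.091]
ft_force: [-0.3, 1.5, 9.4]
opening: 0.601
grip_force: 29.9
```

Request:
arm_command --pt "0 0 -0.5 0 1" --pt "0 0 -0.5 0 1" --pt "0 0 -0.5 0 1" --pt "0 0 -0.5 0 1" --pt "0 0 -0.5 0 1"

```text
t: 26.8
eef_pos: [467.2, -23.0, 75.7]
tcp_rot: [3.142, 0.0, 0.091]
ft_force: [-0.0, 0.2, -0.2]
opening: 0.962
grip_force: 0.0
```

Request:
arm_command --pt "0 0 0 0 1" --pt "0 0 0 0 1" --pt "0 0 -10 0 1" --pt "0 0 -35 0 1" --pt "0 0 -70 0 1"

```text
t: 27.3
eef_pos: [466.5, -22.9, 146.2]
tcp_rot: [-3.141, 0.003, 0.091]
ft_force: [0.2, -0.6, 0.2]
opening: 1.002
grip_force: 0.0
```

Request:
arm_command --pt "0 0 -30 0 1" --pt "3 35 -32 0.6 1" --pt "6 80 -32 0.6 1" --pt "10 125 -32 0.6 1" --pt "13 170 -32 0.6 1"

```text
t: 27.8
eef_pos: [495.6, -192.8, 178.8]
tcp_rot: [3.141, -0.001, 0.081]
ft_force: [1.3, 0.2, 0.0]
opening: 1.0
grip_force: 0.0
```

Request:
arm_command --pt "4 40 0 0 1" --pt "7 75 0 0 1" --pt "7 85 0 0 1" --pt "7 85 0 0 1"

```text
t: 28.2
eef_pos: [509.0, -276.1, 177.9]
tcp_rot: [-3.142, 0.0, 0.078]
ft_force: [-1.1, -0.2, -0.8]
opening: 0.999
grip_force: 0.0
```

```bash
python3 -c "
from h import *
env.read_camera('top')
go(509.3,-274.7,83,.08)"
```

```text
t 28.25 pos [ 508.9 -274.9  177.9] rot [-3.141  0.     0.079] open 1.0 grip 0.0 F [ 0.1  0.9 -0.8]
shift [ 0.4 -0.2 94.9] turn -0.0
```

Request:
arm_command --pt "0.5 0 25 0 1" --pt "0.5 0 50 0 1" --pt "0.5 0 75 0 1" --pt "0.5 0 94.5 0 1" --pt "0.5 0 94.5 0 1"

```text
t: 28.75
eef_pos: [508.8, -273.0, 81.6]
tcp_rot: [-3.139, 0.003, 0.082]
ft_force: [-0.3, 0.6, 0.1]
opening: 1.003
grip_force: 0.0
```

Request:
arm_command --pt "0 0 0 0 0.5" --pt "0 0 0 0 0.5" --pt "0 0 0 0 0.5" --pt "0 0 0 0 0.5" --pt "0 0 0 0 0.5"

```text
t: 29.25
eef_pos: [509.9, -275.2, 83.7]
tcp_rot: [3.141, -0.0, 0.08]
ft_force: [0.0, 1.5, 1.2]
opening: 0.638
grip_force: 0.7
```

Request:
arm_command --pt "0 0 0 0 0.5" --pt "0 0 0 0 0.5" --pt "0 0 0 0 0.5" --pt "0 0 0 0 0.5"

```text
t: 29.65
eef_pos: [509.9, -275.3, 83.6]
tcp_rot: [3.141, -0.0, 0.08]
ft_force: [-0.1, 1.5, 4.9]
opening: 0.626
grip_force: 29.9
```

Request:
arm_command --pt "0 0 -5 0 0.5" --pt "0 0 -15 0 0.5" --pt "0 0 -30 0 0.5" --pt "0 0 -45 0 0.5" --pt "0 0 -50 0 0.5"

```text
t: 30.15
eef_pos: [510.2, -275.6, 135.0]
tcp_rot: [3.14, -0.002, 0.08]
ft_force: [-0.0, -0.3, -2.6]
opening: 0.63
grip_force: 29.9
```

Request:
arm_command --pt "-3 -20 0 -1 0.5" --pt "-8 -55 0 -1.7 0.5" --pt "-13 -90 0 -1.7 0.5" --pt "-18 -125 0 -1.7 0.5" --pt "-20.5 -147 0 -1.7 0.5"

```text
t: 30.65
eef_pos: [476.5, -128.4, 133.2]
tcp_rot: [-3.141, 0.001, 0.11]
ft_force: [0.2, 0.5, -2.6]
opening: 0.629
grip_force: 29.9
```

Request:
arm_command --pt "0 -4 0 0 0.5" --pt "0 -4 5 0 0.5" --pt "0 -4 12 0 0.5" --pt "0 -4 20 0 0.5" --pt "0 -4 20 0 0.5"

```text
t: 31.15
eef_pos: [476.7, -127.0, 111.8]
tcp_rot: [-3.141, 0.002, 0.109]
ft_force: [-0.2, -0.1, -3.1]
opening: 0.632
grip_force: 29.9
```

```bash
python3 -c "
from h import *
env.read_camera('top')
go(477.5,-126.4,82.6,.11)"
```

```text
t 31.2 pos [ 476.9 -126.9  112.3] rot [-3.141e+00  1.000e-03  1.090e-01] open 0.634 grip 29.9 F [-0.7 -0.3 -2.7]
shift [ 0.7 -0.4 29.7] turn -0.1
```

Request:
arm_command --pt "0.5 0 10 0 0.5" --pt "0.5 0 20 0 0.5" --pt "0.5 0 26 0 0.5" --pt "0.5 0 28 0 0.5" --pt "0.5 0 28 0 0.5"

```text
t: 31.7
eef_pos: [477.5, -126.3, 84.8]
tcp_rot: [-3.141, 0.001, 0.11]
ft_force: [0.4, -0.3, -1.7]
opening: 0.629
grip_force: 29.9
```

Request:
arm_command --pt "0 0 0.7 0 0.5" --pt "0 0 0.7 0 0.5"

```text
t: 31.9
eef_pos: [477.8, -126.4, 84.7]
tcp_rot: [3.141, -0.0, 0.11]
ft_force: [-0.3, 0.3, -2.4]
opening: 0.628
grip_force: 29.9
```

Request:
arm_command --pt "0 0 0.8 0 0.5" --pt "0 0 1.6 0 0.5" --pt "0 0 1.6 0 0.5"

```text
t: 32.2
eef_pos: [477.6, -126.3, 82.9]
tcp_rot: [3.142, 0.0, 0.11]
ft_force: [0.8, 0.6, -2.8]
opening: 0.629
grip_force: 29.9
```

Request:
arm_command --pt "0 0 0.5 0 0.5" --pt "0 0 0.5 0 0.5"

```text
t: 32.4
eef_pos: [477.8, -126.3, 82.7]
tcp_rot: [3.141, -0.0, 0.11]
ft_force: [-1.3, 1.0, 2.1]
opening: 0.625
grip_force: 29.9
```

Contact made. I release, rise and retreat, then check.

Request:
arm_command --pt "0 0 0 0 1" --pt "0 0 0 0 1" --pt "0 0 0 0 1" --pt "0 0 0 0 1" --pt "0 0 0 0 1"

```text
t: 32.9
eef_pos: [477.7, -126.4, 82.4]
tcp_rot: [3.141, -0.0, 0.11]
ft_force: [-0.1, -0.1, 0.9]
opening: 0.974
grip_force: 0.0
```

Request:
arm_command --pt "0 0 0 0 1" --pt "0 0 0 0 1" --pt "0 0 -10 0 1" --pt "0 0 -35 0 1" --pt "0 0 -70 0 1"

```text
t: 33.4
eef_pos: [477.0, -126.1, 152.9]
tcp_rot: [-3.14, 0.002, 0.11]
ft_force: [0.6, -0.8, 0.1]
opening: 1.0
grip_force: 0.0
```

Request:
arm_command --pt "0 0 -35 0 1" --pt "0 0 -70 0 1" --pt "-10 40 -80 0 1" --pt "-15 80 -80 0 1" --pt "-30 120 -80 0 1"

```text
t: 33.9
eef_pos: [461.3, -250.2, 233.9]
tcp_rot: [3.14, -0.002, 0.111]
ft_force: [0.2, -1.5, -0.1]
opening: 1.0
grip_force: 0.0
```

Request:
arm_command --pt "-15 40 0 0 1" --pt "-30 80 0 0 1" --pt "-45 120 0 0 1" --pt "-60 160 0 0 1" --pt "-75 200 0 0 1"

```text
t: 34.4
eef_pos: [407.6, -457.4, 233.4]
tcp_rot: [3.141, -0.0, 0.11]
ft_force: [0.2, -0.6, 0.2]
opening: 1.002
grip_force: 0.0
```

Request:
arm_command --pt "-15 40 0 0 1" --pt "-25 70 0 0 1" --pt "-25 70 0 0 1" --pt "-25 70 0 0 1"

```text
t: 34.8
eef_pos: [390.7, -528.2, 232.6]
tcp_rot: [-3.141, 0.0, 0.109]
ft_force: [0.8, 0.1, 0.2]
opening: 0.997
grip_force: 0.0
```

```bash
python3 -c "
from h import *
c=shot('top','top9',(250,150,450,280),4)
a=np.load('pics/top1.npy').astype(int);b=np.load('pics/top9.npy').astype(int)
g=lambda i,m:np.argwhere(m(i[215:250,265:335]))[:, ::-1].mean(0)+[265,215]
blue=lambda i:(i[...,0]>150)&(i[...,2]<90)
print(g(a,blue),g(b,blue))
blk=lambda i:np.argwhere(i[225:242,274:287].sum(2)<170)[:,::-1].mean(0)+[274,225]
print(blk(a),blk(b))
go(0,0,0)"
```

```text
[316.01408451 226.98591549] [315.79166667 227.13888889]
[280.17142857 233.05714286] [280.01449275 232.7826087 ]
t 34.85 pos [ 391.2 -527.5  232.8] rot [-3.141 -0.     0.11 ] open 1.001 grip 0.0 F [0.  1.1 0.6]
shift [-331.  -567.2  232.8] turn None
```

View pics/top9.png

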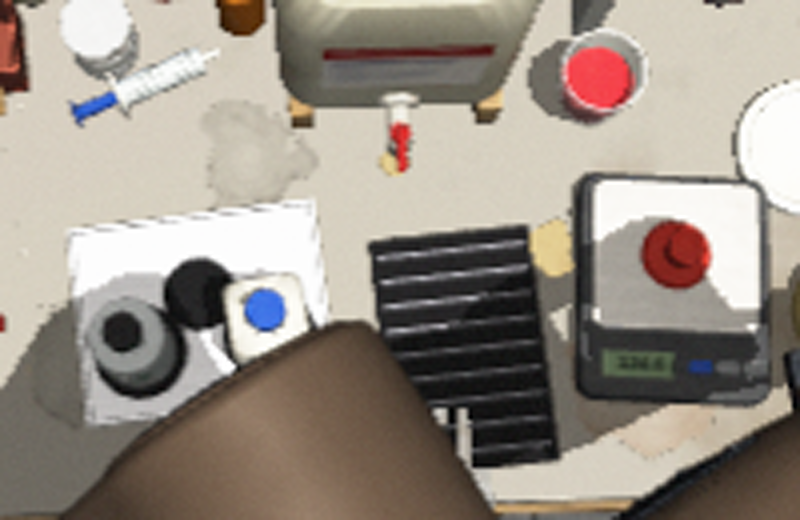

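Both caps are within 0.3 px (about 1 mm) of where they started, and the casting is on the pan at crop (677,253). The syringe and cup are in place. I hand in.

```bash
python3 -c "
from cell import env
print(env.job_done())"
```

```text
the job is handed in; nothing more can be done
None
```

The job is handed in at about 35 s: the casting stands upright on the scale pan, both bottles are back on their tray spots to within about 1 mm, and the syringe, tape roll and cup were not touched.

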